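# Move the row of sample containers to the metal rack in reverse order

## Robot

A 6-joint arm with a two-finger parallel gripper is mounted at the origin on the work surface. World frame = base frame: x ahead of the robot, y to its left, z up, the work surface at z = 0. Lengths are in m, angles in rad, forces in N, time in s.
With the tool pointing down it reaches from about 0.25 to 0.775 m from the base axis. Payload 4 kg.
Tool frame: the origin (TCP) lies midway between the tips of the shut fingers; the grasp point (between the pads) lies 19 mm behind it; z points along the fingers, y is the direction in which the jaws open and shut (so a half turn about z gives the same grasp; the last joint's range is limited). The gripper opens to 94 mm and grips with 3 to 60 N. Pads are 16 mm wide; open, the fingers measure 119 mm over their backs; the gripper's body (75 mm by 177 mm) begins 78 mm behind the grasp point.
Start: joints at [-0.103, 0.087, 1.371, -0, 1.684, -0.103], TCP at [0.55, -0, 0.206] pointing down, gripper open.
Joint ranges: [-3.1, 3.1], [-0.76, 2.03], [0.27, 2.55], [-1.08, 4.22], [0.17, 2.65], [-2.57, 2.57]. Speed limits (rad/s): [2.79, 2.79, 3.14, 3.14, 3.14, 3.14].

## Interface

Orientations are given as [roll, pitch, yaw] about the fixed x, y, z axes, in that order (R = Rz(yaw) Ry(pitch) Rx(roll)).
In Python, from bench import robot, cams gives the robot as it stands.
- The arm moves only by the tool step_arm, never from a script. Its argument "plan" is a list that holds one entry, the list of rows, each a list of 5 numbers: the shift along the world's x, y, z in mm, then the turn about the world's z in rad, then the opening in per cent of the stroke, from 0 (shut) to 100 (fully open). In form: [[[tx, ty, tz, turn, fingers], ...]]. A call has 1 to 8 rows; each row is the pose to reach, as a shift and turn from the pose commanded when the call began; what a row does not reach only later rows make up. A row lasts 1/12 s, in which the tool goes at most 41.7 mm and 7.16 degrees, less where a joint would pass 70% of its speed; a pose out of reach is approached as far as the arm can. A call with a gripper value outside its range is refused whole. The fingers move at their own pace and stop on an object; the grip force is fixed at half the most. Time passes only in rows, so rows that repeat a pose let the fingers close. It gives the time, the measured TCP pose, the force and the opening at its end, in the units of the state.
- robot.get_obs(): the state, without advancing time (a new reading comes with each control period).
- cams.snapshot(name): name is "scene" or "side" or "wrist"; returns a dict with "frame" (480x640x3 uint8, red, green, blue), "camera_matrix" (3x3 intrinsics, pixels), "origin" and "attitude" of the camera in the world; the wrist camera has in their place "T_tool_cam" (4x4, takes a point from camera to tool coordinates, whose origin is the TCP and whose axes are the flange's). Camera axes: x right, y down, z forward; pixel columns grow to the right and rows downward; lengths in m; the calibration is good to about 2 mm. A picture is of the moment at which its call begins: read the wrist's pose just before it. There is no depth.
- robot.close_job(): hands the job in, once; it reports no verdict.
The state is a dict: "time": time; "joint_positions": joint angles; "qvel": joint speeds; "joint_torque": joint torques, N m; "tool_pos": TCP position; "ee_rot": TCP orientation; "wrist_force": force on the tool from outside, world axes, zero at the start; "wrist_torque": the same for the moment, N m; "width": finger opening in m.
Only numpy, scipy, OpenCV 4.12 (cv2) and the standard library are available. Lean on these libraries where they do the work, as an engineer would, in place of code of your own. Each camera call takes 0.05 s, during which the arm holds its last target. There are 200 camera calls.

## Task

Four different containers stand in a row in the blue rack. The metal rack will be turned round for the colleague across the bench, so move all four into it in reverse order, one to a bay: the container at the robot's left end of the blue rack goes to the right end of the metal rack, its neighbour next to it, and so on. Keep each container upright all the way, leave it standing on the bay's floor, and do not disturb the water bottle and the burner.

Things in the scene. Friction and masses are not known exactly. Their poses are not given: they have to be found in the camera images.
- pot: specimen pot: clear plastic, 45 mm diameter, with a red screw lid 47 mm diameter over the top 16 mm; 62 mm tall, about 60 g; the widest of the four. Grip it 46 mm above its underside. Round; origin at the centre of its underside, z up its axis. Starts upright in some bay of the blue rack, on its own round pad.
- vial: small vial: white plastic with a white cap, 30 mm diameter (cap 28 mm, top 16 mm), 56 mm tall, about 30 g; the smallest of the four. Grip it 40 mm above its underside. Round; origin at the centre of its underside, z up its axis. Starts upright in some bay of the blue rack, on its own round pad.
- bottle: slim reagent bottle: white plastic, straight body 36 mm diameter up to 64 mm, then a shoulder and a narrow 18 mm grey cap; 90 mm tall, about 70 g; the tallest. Grip the body 46 mm above its underside. Round; origin at the centre of its underside, z up its axis. Starts upright in some bay of the blue rack, on its own round pad.
- jar: jar: brown glass, straight body 42 mm diameter up to 56 mm, then a steel screw lid 40 mm diameter (60 to 73 mm) with a small knob of 12 mm diameter up to 80 mm; about 110 g. Grip the body 44 mm above its underside. Round; origin at the centre of its underside, z up its axis. Starts upright in some bay of the blue rack, on its own round pad.
- pot_pad: white paper pad under the pot, a fixed disc 54 mm diameter, 3 mm thick, origin at the centre of its underside; it stays in the blue rack and so marks the bay from which the pot came. Not to be moved.
- vial_pad: white paper pad under the vial, a fixed disc 54 mm diameter, 3 mm thick, origin at the centre of its underside; it stays in the blue rack and so marks the bay from which the vial came. Not to be moved.
- bottle_pad: white paper pad under the bottle, a fixed disc 54 mm diameter, 3 mm thick, origin at the centre of its underside; it stays in the blue rack and so marks the bay from which the bottle came. Not to be moved.
- jar_pad: white paper pad under the jar, a fixed disc 54 mm diameter, 3 mm thick, origin at the centre of its underside; it stays in the blue rack and so marks the bay from which the jar came. Not to be moved.
- blue_rack: blue plastic rack that holds the containers, 70 mm (x, across) by 268 mm (y, along the row) by 22 mm high, four open bays 62 mm square, 4 mm walls, bay floor 4 mm up; origin at the centre of the underside; bay centres at y = -99, -33, 33, 99 mm; +y end towards the robot's left, turned 0.15 rad at most; fixed (thin posts to 28 mm). May be the nearer or the farther rack.
- metal_rack: bare aluminium rack, empty at the start, to be filled, 70 mm (x, across) by 268 mm (y, along the row) by 22 mm high, four open bays 62 mm square, 4 mm walls, bay floor 4 mm up; origin at the centre of the underside; bay centres at y = -99, -33, 33, 99 mm; +y end towards the robot's left, turned 0.15 rad at most; fixed.
- water_bottle: bystander: clear drinking-water bottle, 64 mm diameter, 200 mm tall, standing to the robot's left of the racks; origin at the centre of its underside. Leave it alone.
- burner: bystander: low round steel burner, 68 mm diameter, 65 mm tall with its wick, to the robot's right of the racks; origin at the centre of its underside. Leave it alone.
Mind the look-alikes: they are no part of the job. Leave any green or purple look-alike of the bottle alone.

How it is judged:
By the outcome, as a careful person would: the job done as asked, in the order asked, and still so for the second after the job is handed in, with the robot touching nothing.
It also fails if it takes over 106 s, if anything falls off the work surface, if the arm or the gripper's body presses on something with over 40 N, if the wrist force passes 120 N, or if a joint passes its speed limit or range.

## Working session

There is one attempt and no reset: what is moved stays moved. The work goes in short steps, Python scripts to look and compute and a tool call to move; the robot and the scene stay as the last step left them, time stands still between calls to the robot, and variables do not carry over. Pictures are saved under pics/ and viewed, about 12 in all and at most 16, crops included, and the job is handed in when it is done.

Besides the shell and the picture viewer there is one more tool, called after ">>>" in YAML: its name, and indented under it one key for each argument. step_arm: Moves the arm, as the interface text tells. Its arguments: {"type":"object","properties":{"plan":{"type":"array"}},"required":["plan"]}

```bash
mkdir -p pics; ls; python3 - <<'E'
from bench import robot,cams
import cv2,numpy as np
print(robot.get_obs())
for n in("scene","side","wrist"):
    s=cams.snapshot(n);cv2.imwrite(f"pics/{n}0.png",s["frame"][:,:,::-1])
    print(n,{k:np.round(v,4).tolist() for k,v in s.items() if k!="frame"})
E
```

```text
pics
{'time': 0.0, 'joint_positions': array([-1.03074431e-01,  8.79729084e-02,  1.37223156e+00, -2.06795277e-06,
        1.68361433e+00, -1.03103623e-01]), 'qvel': array([ 0.00161205, -0.00137346,  0.00190725, -0.00045924,  0.00074144,
        0.001521  ]), 'joint_torque': array([ 1.28542815e-03, -3.40182602e+01, -3.02423716e+01,  7.18220207e-02,
        3.29729996e-02, -1.13141955e-04]), 'tool_pos': array([5.49451881e-01, 6.54175083e-05, 2.04305922e-01]), 'ee_rot': array([-3.13937812e+00, -2.27072621e-04,  1.57082504e+00]), 'wrist_force': array([ 0.51849977,  0.0324336 , -0.0419227 ]), 'wrist_torque': array([ 0.01137924,  0.02675708, -0.01290636]), 'width': 0.09422132933008}
scene {'camera_matrix': [[468.4441, 0.0, 319.4432], [0.0, 468.4441, 244.0609], [0.0, 0.0, 1.0]], 'origin': [1.065, -0.0912, 0.9424], 'attitude': [-2.5762, -0.015, 1.4303]}
side {'camera_matrix': [[436.2405, 0.0, 323.253], [0.0, 436.2405, 239.9624], [0.0, 0.0, 1.0]], 'origin': [0.2237, -0.6159, 0.7004], 'attitude': [-2.321, 0.0143, -0.4809]}
wrist {'camera_matrix': [[390.5847, 0.0, 316.9866], [0.0, 390.5847, 244.2171], [0.0, 0.0, 1.0]], 'T_tool_cam': [[0.0002, -0.968, -0.2508, 0.0734], [1.0, 0.0001, 0.0002, -0.0004], [-0.0002, -0.2508, 0.968, -0.1806], [0.0, 0.0, 0.0, 1.0]]}
```

View pics/scene0.png

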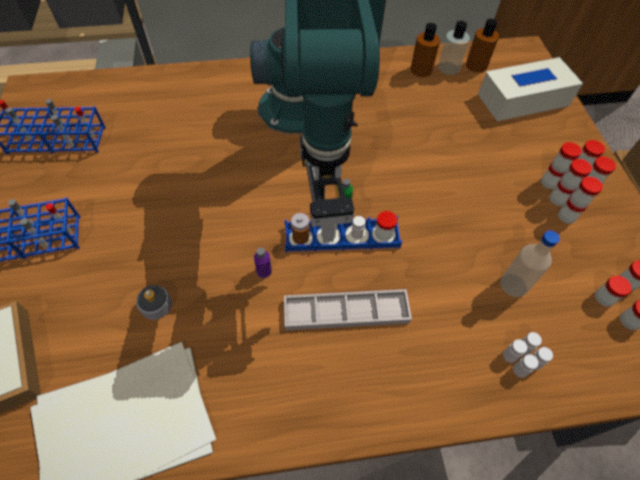

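View pics/side0.png

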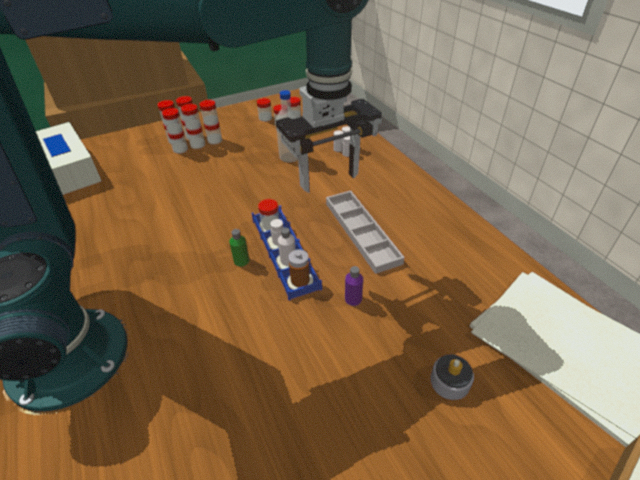

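Scene view: the metal rack (347,308) is empty and farther from the robot. The blue rack (343,235) holds, from the robot's left (image right), the pot (386,225), vial (358,230), bottle (329,228) and jar (300,228). Decoys: purple bottle (262,263) and green bottle (348,190). The burner is at (152,302) and the water bottle at (527,265).

```bash
cat > h.py <<'E'
import numpy as np,cv2
from scipy.spatial.transform import Rotation as R
def rays(s,uv,obs=None):
    K=s["camera_matrix"];uv=np.atleast_2d(uv).astype(float)
    d=np.c_[uv,np.ones(len(uv))]@np.linalg.inv(K).T
    if "origin" in s: Rc=R.from_euler("xyz",s["attitude"]).as_matrix();o=np.array(s["origin"])
    else:
        Rt=R.from_euler("xyz",obs["ee_rot"]).as_matrix();T=s["T_tool_cam"]
        Rc=Rt@T[:3,:3];o=obs["tool_pos"]+Rt@T[:3,3]
    return o,d@Rc.T
def onplane(s,uv,z,obs=None):
    o,d=rays(s,uv,obs);return o+d*((z-o[2])/d[:,2])[:,None]
E
python3 - <<'E'
from h import *
from bench import robot,cams
o=robot.get_obs();np.set_printoptions(precision=4,suppress=True)
s=cams.snapshot("scene");f=s["frame"];hsv=cv2.cvtColor(f,cv2.COLOR_RGB2HSV)
def comp(m,minA=40):
    n,l,st,c=cv2.connectedComponentsWithStats(m.astype(np.uint8));return [(st[i],c[i],l==i) for i in range(1,n) if st[i][4]>minA]
H,S,V=cv2.split(hsv)
met=(S<60)&(V>60)
met[:285]=0;met[335:]=0;met[:,:270]=0;met[:,420:]=0
blue=(H>105)&(H<125)&(S>120);blue[:200]=0;blue[260:]=0;blue[:,:270]=0;blue[:,420:]=0
for nm,m in(("metal",met),("blue",blue)):
    p=np.argwhere(m)[:,::-1].astype(np.int32);r=cv2.minAreaRect(p);b=cv2.boxPoints(r)
    h=cv2.convexHull(p);a=cv2.approxPolyDP(h,4,True)[:,0]
    print(nm,m.sum(),b.tolist());P=onplane(s,a,.022);print(np.c_[a,P[:,:2]])
for nm,m,z in(("red",((H<6)|(H>174))&(S>180)&(V>100),.069),("purple",(H>125)&(H<150)&(S>80),.05),("green",(H>45)&(H<75)&(S>100),.05)):
    for st,c,_ in comp(m,15): print(nm,st,c,onplane(s,c,z))
pts={"vialtop":((358,221),.063),"bottletop":((329,220),.097),"jarlid":((300,219),.080),"burner":((152,300),.04),"water_cap":((550,238),.2),"wb_base":((514,290),.0)}
for k,(c,z) in pts.items(): print(k,onplane(s,c,z))
cv2.imwrite("pics/crop1.png",cv2.resize(f[165:345,230:430,::-1],None,fx=4,fy=3.3333,interpolation=cv2.INTER_CUBIC) if 0 else cv2.resize(f[165:340,235:425,::-1],None,fx=3.4,fy=3.4,interpolation=cv2.INTER_CUBIC))
E
```

```text
metal 4153 [[282.92071533203125, 295.6517333984375], [408.54486083984375, 288.2620849609375], [410.527587890625, 321.968994140625], [284.9034423828125, 329.358642578125]]
[[410.     319.       0.6999   0.1682]
 [286.     328.       0.6849  -0.094 ]
 [284.     297.       0.6132  -0.091 ]
 [404.     289.       0.6289   0.1723]]
blue 1083 [[284.42205810546875, 221.0139617919922], [399.45166015625, 218.24217224121094], [400.15411376953125, 247.39390563964844], [285.12451171875, 250.1656951904297]]
[[400.     243.       0.5103   0.1914]
 [286.     250.       0.4946  -0.0745]
 [285.     221.       0.413   -0.0685]
 [375.     220.       0.4381   0.1467]
 [397.     226.       0.4622   0.1954]]
red [  0 100   4   5  16] [  1.25 102.  ] [[-0.0428 -0.7872  0.069 ]]
red [ 75 107   6   5  23] [ 77.2174 108.9565] [[ 0.01   -0.5827  0.069 ]]
red [585 140  31  33 456] [599.932  155.8969] [[0.3487 0.7425 0.069 ]]
red [562 143  30  32 464] [576.2931 158.3685] [[0.349  0.6786 0.069 ]]
red [581 176  22  18 262] [591.2137 184.3969] [[0.4343 0.6782 0.069 ]]
red [ 45 204   9   6  36] [ 49.  206.5] [[ 0.3353 -0.6036  0.069 ]]
red [377 211  20  17 267] [386.6255 219.2921] [[0.4716 0.1614 0.069 ]]
red [631 260   9  17 102] [636.1078 267.3039] [[0.6667 0.6712 0.069 ]]
red [608 276  23  20 337] [619.1602 285.3056] [[0.7031 0.6132 0.069 ]]
red [635 300   5  14  54] [637.4074 306.2407] [[0.7538 0.6275 0.069 ]]
purple [255 252  16  25 278] [262.6978 264.8453] [[ 0.5433 -0.1294  0.05  ]]
green [343 185  10  13  85] [347.7059 191.3529] [[0.3648 0.0908 0.05  ]]
vialtop [[0.4637 0.0967 0.063 ]]
bottletop [[0.476  0.0262 0.097 ]]
jarlid [[ 0.4529 -0.0359  0.08  ]]
burner [[ 0.5921 -0.3673  0.04  ]]
water_cap [[0.644  0.4242 0.2   ]]
wb_base [[0.654  0.4251 0.    ]]
```

View pics/crop1.png

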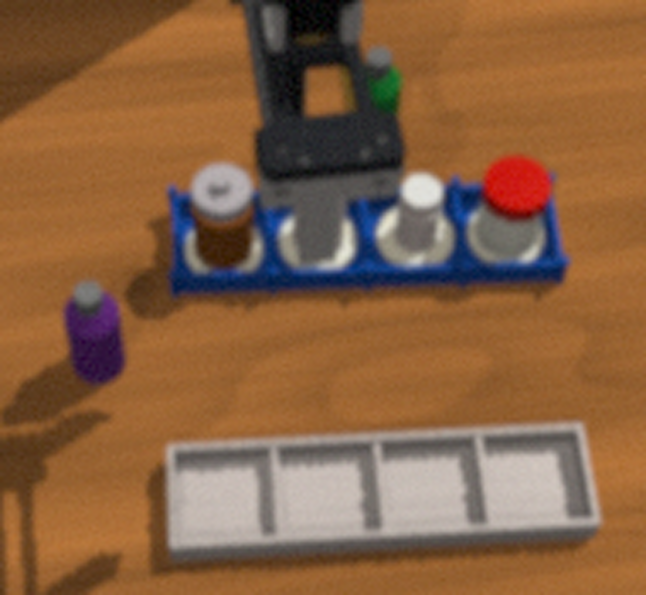

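View pics/wrist0.png

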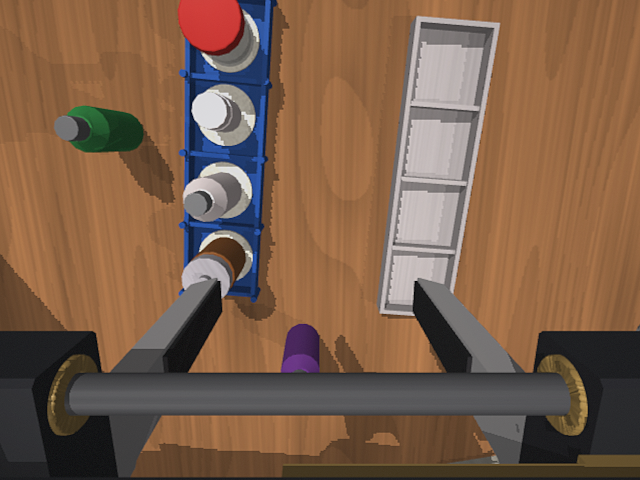

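Wrist view: the order is confirmed. From the robot's left it is red-lidded pot (212,25), white vial (212,110), bottle with grey cap (200,203), jar with steel lid (207,272). The metal rack is at right. The green (72,127) and purple (300,345) bottles stand outside the racks, so they are the decoys. I'll shift a little to get everything in frame.

>>> step_arm:
  plan:
    - [[0, 12, 12, 0, 100], [0, 25, 25, 0, 100], [0, 35, 35, 0, 100], [0, 40, 40, 0, 100], [0, 40, 40, 0, 100], [0, 40, 40, 0, 100]]

```text
time: 0.7
tool_pos: [0.5502, 0.0404, 0.246]
ee_rot: [3.141, 0.0, 1.572]
wrist_force: [0.7, -0.0, -0.2]
width: 0.0942
```

```bash
cat > m.py <<'E'
from h import *
from bench import robot,cams
np.set_printoptions(precision=4,suppress=True)
o=robot.get_obs();print(o["tool_pos"],o["ee_rot"])
s=cams.snapshot("wrist");f=s["frame"];cv2.imwrite("pics/w1.png",f[:,:,::-1])
np.save("w1.npy",f)
H,S,V=cv2.split(cv2.cvtColor(f,cv2.COLOR_RGB2HSV))
# metal rack
m=((S<45)&(V>70)).astype(np.uint8);m[:,:340]=0;m[300:]=0
n,l,st,c=cv2.connectedComponentsWithStats(m);i=1+np.argmax(st[1:,4])
p=np.argwhere(l==i)[:,::-1].astype(np.int32);a=cv2.approxPolyDP(cv2.convexHull(p),5,True)[:,0]
print("metal",st[i]);print(np.c_[a,onplane(s,a,.022,o)[:,:2]])
b=((H>105)&(H<125)&(S>120)).astype(np.uint8);b[:,340:]=0
p=np.argwhere(b>0)[:,::-1].astype(np.int32);a=cv2.approxPolyDP(cv2.convexHull(p),4,True)[:,0]
print("blue");print(np.c_[a,onplane(s,a,.022,o)[:,:2]])
r=(((H<6)|(H>174))&(S>170)&(V>90)).astype(np.uint8)
n,l,st,c=cv2.connectedComponentsWithStats(r)
for i in range(1,n):
    if st[i][4]>300: print("red",st[i],c[i],onplane(s,c[i],.069,o))
E
python3 m.py
```

```text
[0.5502 0.0404 0.246 ] [3.1406 0.0004 1.5717]
metal [  372    77   102   223 15766]
[[471.      82.       0.6987   0.1709]
 [457.     299.       0.7057  -0.0539]
 [372.     299.       0.6113  -0.054 ]
 [398.      80.       0.6281   0.1726]]
blue
[[276.      53.       0.511    0.1963]
 [280.      62.       0.5146   0.1885]
 [261.     320.       0.4871  -0.0794]
 [188.     369.       0.3998  -0.1417]
 [ 60.     436.       0.2355  -0.2342]
 [ 50.     429.       0.2249  -0.2241]
 [ 46.     413.       0.224   -0.2014]
 [ 55.     373.       0.2439  -0.147 ]
 [198.      46.       0.4374   0.2023]]
red [ 198   56   54   57 2433] [224.3255  83.8245] [[0.4707 0.1625 0.069 ]]
```

View pics/w1.png

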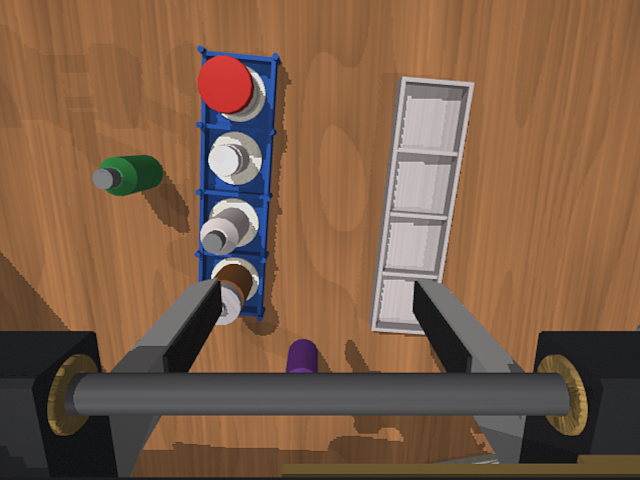

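Frame of four lids: red (224,84), vial cap (231,159), bottle cap (214,242), jar lid partly behind the finger (228,300). Metal rack corners: (402,77), (473,82), (372,330).

```bash
python3 - <<'E'
from h import *
from bench import cams
np.set_printoptions(precision=4,suppress=True)
f=np.load("w1.npy");s=cams.snapshot("wrist")
o=dict(tool_pos=np.array([.5502,.0404,.246]),ee_rot=np.array([3.1406,.0004,1.5717]))
# metal outline: fit lines to left/right/top/bottom edges via mask
H,S,V=cv2.split(cv2.cvtColor(f,cv2.COLOR_RGB2HSV))
m=((S<45)&(V>70));
L=[];Rr=[]
for y in range(90,320,4):
    x=np.where(m[y,360:480])[0]+360
    if len(x):L.append((x[0]-.5,y)); 
    if y<270 and len(x): Rr.append((x[-1]+.5,y))
for nm,p in(("L",L),("R",Rr)):
    P=onplane(s,np.array(p),.022,o)[:,:2];k=np.polyfit(P[:,1],P[:,0],1);print(nm,k,"x@y=.04",np.polyval(k,.04),np.abs(P[:,0]-np.polyval(k,P[:,1])).max())
print("ends",onplane(s,[(402,76.5),(473,82),(372,331),(405,333)],.022,o)[:,:2].tolist())
# metal interior divider walls centre (top)
print("div",onplane(s,[(423,153),(413,215.5),(404,275)],.022,o)[:,:2].tolist())
for nm,uv,z in(("pot",(224.3,83.8),.069),("vial",(231,159),.063),("bottle",(214,242),.097),("jar",(227,301),.078)): print(nm,onplane(s,uv,z,o)[0])
# posts tops z=.028
print("posts",onplane(s,[(201,49),(277,58),(200,125),(271,131),(200,192),(267,199),(198,254),(264,258),(261,318)],.028,o)[:,:2].tolist())
# pad ellipses: white floor area in blue rack, right edge known
w=((S<60)&(V>120)).astype(np.uint8)
for nm,(x0,y0,x1,y1) in dict(vial=(205,128,268,190),bottle=(203,196,266,254)).items():
    sub=w[y0:y1,x0:x1];p=np.argwhere(sub)[:,::-1]+[x0,y0];P=onplane(s,p,.007,o);print("pad",nm,P[:,0].max(),P[:,1].max(),P[:,1].min())
E
```

```text
L [0.075  0.6148] x@y=.04 0.6178442397579917 0.0005533351984814416
R [0.0731 0.6891] x@y=.04 0.6920262336631994 0.0008005595430453649
ends [[0.6318039513486514, 0.17577153353103317], [0.7007168675454412, 0.17091907155737784], [0.6127131794289095, -0.09297070164515445], [0.6503530126329007, -0.0954463367608327]]
div [[0.6570105148803551, 0.10402917340012943], [0.6509354911794157, 0.04006925996686711], [0.6452420780887526, -0.02585728026508971]]
pot [0.4707 0.1626 0.069 ]
vial [0.4717 0.0995 0.063 ]
bottle [0.4604 0.0302 0.097 ]
jar [ 0.4639 -0.0329  0.078 ]
posts [[0.4416822559631952, 0.19845867161611244], [0.5123896403382191, 0.19083340068935475], [0.4357188813681408, 0.13057443228937082], [0.5048883311219721, 0.1250230371552759], [0.4308767498916154, 0.06523611984517484], [0.49889154647042, 0.05814845256664809], [0.42388860876384543, -0.0004428255544118437], [0.4937460577552779, -0.004814599294064026], [0.48813477091843116, -0.07416695555942363]]
pad vial 0.49130351609160733 0.12458138447430445 0.07123247351238651
pad bottle 0.48568295423158714 0.05518518835617538 -0.00529009713067842
```

```bash
python3 - <<'E'
import numpy as np,cv2
f=np.load("w1.npy");cv2.imwrite("pics/c2.png",cv2.resize(f[125:325,180:290,::-1],None,fx=3,fy=3,interpolation=cv2.INTER_CUBIC))
E
```

```text
(no output)
```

View pics/c2.png

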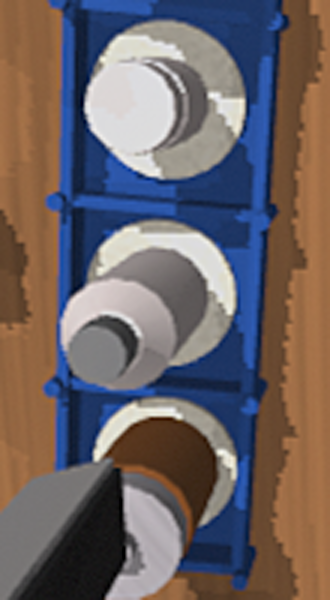

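```bash
python3 - <<'E'
from h import *
from bench import cams
s=cams.snapshot("wrist")
o=dict(tool_pos=np.array([.5502,.0404,.246]),ee_rot=np.array([3.1406,.0004,1.5717]))
for nm,uv,z in(("vialcap",(224,160.7),.063),("vialpad",(235,158.3),.007),("botcap",(214.3,240.7),.097),("botpad",(234,223.3),.007),("jarknob",(220.7,309),.087),("jarpad",(235,281.7),.007)): print(nm,onplane(s,uv,z,o)[0].round(4))
E
```

```text
vialcap [0.4653 0.098  0.063 ]
vialpad [0.464 0.098 0.007]
botcap [0.4607 0.0314 0.097 ]
botpad [0.4593 0.0285 0.007 ]
jarknob [ 0.4597 -0.0372  0.087 ]
jarpad [ 0.4569 -0.0392  0.007 ]
```

>>> step_arm:
  plan:
    - [[-8, 12, -10, 0, 100], [-22, 34, -28, 0, 100], [-38, 58, -48, 0, 100], [-54, 84, -68, 0, 100], [-68, 106, -86, 0, 100], [-76, 118, -96, 0, 100], [-79, 122, -100, 0, 100], [-79, 122, -100, 0, 100]]

```text
time: 1.52
tool_pos: [0.4696, 0.1621, 0.1439]
ee_rot: [-3.139, 0.001, 1.572]
wrist_force: [0.9, -0.6, 0.3]
width: 0.0941
```

>>> step_arm:
  plan:
    - [[0, 0, -15, 0, 100], [0, 0, -40, 0, 100], [0, 0, -65, 0, 100], [0, 0, -88, 0, 100], [0, 0, -104, 0, 100], [0, 0, -112, 0, 100], [0, 0, -112, 0, 100]]

```text
time: 2.1
tool_pos: [0.4707, 0.1607, 0.0321]
ee_rot: [-3.139, 0.001, 1.569]
wrist_force: [-0.3, 0.6, 0.0]
width: 0.094
```

```bash
python3 - <<'E'
from bench import cams
import cv2
for n in("side",):
    f=cams.snapshot(n)["frame"];cv2.imwrite("pics/s1.png",cv2.resize(f[140:320,200:420,::-1],None,fx=3,fy=3,interpolation=cv2.INTER_CUBIC))
E
```

```text
(no output)
```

View pics/s1.png

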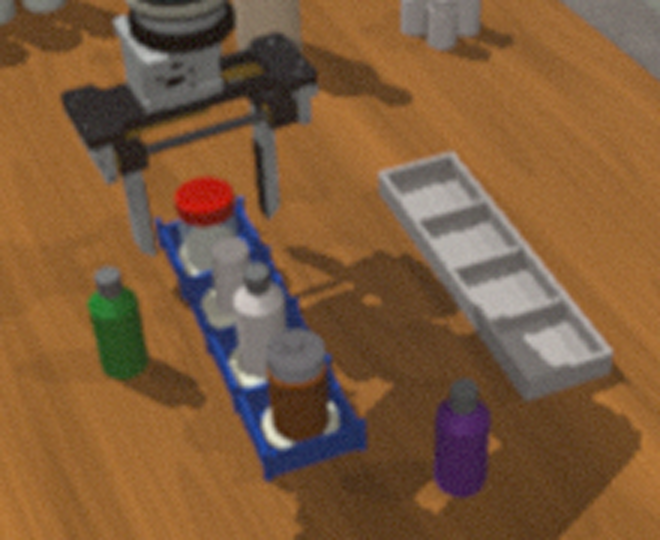

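The fingers straddle the pot well (side crop), clear of the vial and the green bottle. Closing.

>>> step_arm:
  plan:
    - [[0, 0, 0, 0, 0], [0, 0, 0, 0, 0], [0, 0, 0, 0, 0], [0, 0, 0, 0, 0], [0, 0, 0, 0, 0], [0, 0, 0, 0, 0], [0, 0, 0, 0, 0], [0, 0, 0, 0, 0]]

```text
time: 2.82
tool_pos: [0.471, 0.1621, 0.0336]
ee_rot: [3.141, -0.0, 1.571]
wrist_force: [-0.1, 0.3, -0.1]
width: 0.0464
```

>>> step_arm:
  plan:
    - [[0, 0, 4, 0, 0], [0, 0, 14, 0, 0], [0, 0, 32, 0, 0], [0, 0, 54, 0, 0], [0, 0, 76, 0, 0], [0, 0, 95, 0, 0], [0, 0, 106, 0, 0], [0, 0, 110, 0, 0]]

```text
time: 3.48
tool_pos: [0.4724, 0.1623, 0.1466]
ee_rot: [3.137, -0.001, 1.571]
wrist_force: [0.1, -0.3, -0.8]
width: 0.0463
```

>>> step_arm:
  plan:
    - [[6, -7, 0, 0, 0], [18, -22, 0, 0, 0], [36, -44, 0, 0, 0], [56, -69, 0, 0, 0], [76, -94, 0, 0, 0], [96, -119, 0, 0, 0], [114, -141, 0, 0, 0], [130, -161, 0, 0, 0]]

```text
time: 4.15
tool_pos: [0.6012, -0.0014, 0.141]
ee_rot: [-3.138, 0.0, 1.57]
wrist_force: [0.6, 1.0, -0.5]
width: 0.0465
```

>>> step_arm:
  plan:
    - [[16, -20, 0, 0, 0], [30, -37, 0, 0, 0], [40, -50, 0, 0, 0], [46, -57, 0, 0, 0], [49, -60, 0, 0, 0], [49, -60, 0, 0, 0], [49, -60, 0, 0, 0]]

```text
time: 4.73
tool_pos: [0.6495, -0.0585, 0.1428]
ee_rot: [-3.14, -0.001, 1.571]
wrist_force: [0.0, 0.2, -0.1]
width: 0.0461
```

```bash
python3 - <<'E'
from bench import cams,robot
import cv2,numpy as np
print(robot.get_obs()["tool_pos"])
a=cams.snapshot("side")["frame"];b=cams.snapshot("scene")["frame"]
A=cv2.resize(a[120:320,220:440],(440,400));B=cv2.resize(b[160:340,230:430],(400,360))
B=cv2.copyMakeBorder(B,0,40,0,0,cv2.BORDER_CONSTANT)
cv2.imwrite("pics/s2.png",np.hstack([A[:,:400],B])[:,:,::-1])
E
```

```text
[ 0.64945227 -0.05850997  0.14276045]
```

View pics/s2.png

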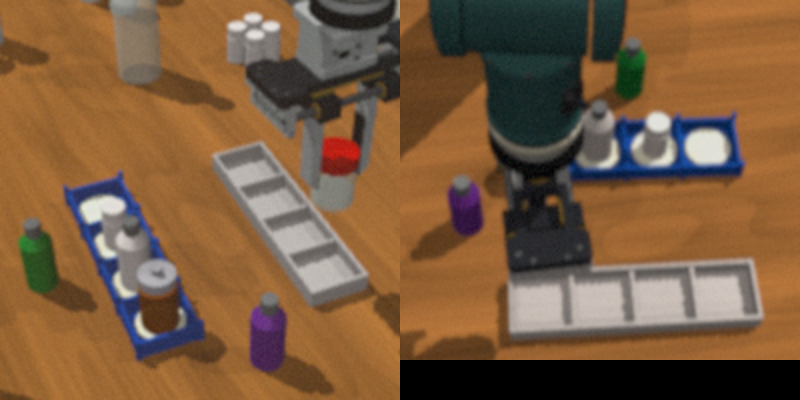

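The pot is held upright above the metal rack's right end. Lowering it.

>>> step_arm:
  plan:
    - [[0, 0, -12, 0, 0], [0, 0, -34, 0, 0], [0, 0, -58, 0, 0], [0, 0, -80, 0, 0], [0, 0, -96, 0, 0], [0, 0, -106, 0, 0], [0, 0, -112, 0, 0], [0, 0, -112, 0, 0]]

```text
time: 5.5
tool_pos: [0.6493, -0.0584, 0.0313]
ee_rot: [-3.14, -0.0, 1.571]
wrist_force: [0.8, -0.8, -0.5]
width: 0.0464
```

>>> step_arm:
  plan:
    - [[0, 0, 0, 0, 0], [0, 0, -1, 0, 0], [0, 0, -1, 0, 55], [0, 0, -1, 0, 60], [0, 0, -1, 0, 75], [0, 0, -1, 0, 85], [0, 0, -1, 0, 85], [0, 0, -1, 0, 85]]

```text
time: 6.17
tool_pos: [0.6501, -0.0591, 0.0306]
ee_rot: [3.141, 0.0, 1.571]
wrist_force: [0.0, 0.3, 0.4]
width: 0.0783
```

>>> step_arm:
  plan:
    - [[0, 0, 10, 0, 85], [0, 0, 28, 0, 85], [0, 0, 52, 0, 90], [0, 0, 76, 0, 95], [0, 0, 96, 0, 100], [0, 0, 108, 0, 100], [0, 0, 113, 0, 100], [0, 0, 113, 0, 100]]

```text
time: 6.83
tool_pos: [0.6508, -0.0591, 0.1454]
ee_rot: [3.139, 0.001, 1.571]
wrist_force: [-0.1, 0.6, -0.3]
width: 0.0941
```

>>> step_arm:
  plan:
    - [[-8, 7, 0, 0, 100], [-26, 22, 0, 0, 100], [-48, 41, 0, 0, 100], [-72, 61, 0, 0, 100], [-96, 81, 0, 0, 100], [-120, 101, 0, 0, 100], [-142, 120, 0, 0, 100], [-160, 136, 0, 0, 100]]

```text
time: 7.5
tool_pos: [0.4864, 0.0784, 0.1411]
ee_rot: [-3.137, -0.0, 1.572]
wrist_force: [1.0, 0.6, 0.3]
width: 0.0939
```

>>> step_arm:
  plan:
    - [[-14, 12, 0, 0, 100], [-22, 18, 0, 0, 100], [-25.5, 21, 0, 0, 100], [-25.5, 21, 0, 0, 100], [-25.5, 21, 0, 0, 100]]

```text
time: 7.92
tool_pos: [0.4646, 0.0977, 0.143]
ee_rot: [-3.141, 0.001, 1.571]
wrist_force: [0.2, -0.2, 0.0]
width: 0.0944
```

>>> step_arm:
  plan:
    - [[0, 0, -15, 0, 100], [0, 0, -40, 0, 100], [0, 0, -65, 0, 100], [0, 0, -88, 0, 100], [0, 0, -104, 0, 100], [0, 0, -112, 0, 100], [0, 0, -115, 0, 100], [0, 0, -115, 0, 100]]

```text
time: 8.58
tool_pos: [0.4647, 0.0975, 0.028]
ee_rot: [-3.141, 0.0, 1.57]
wrist_force: [1.2, -0.0, -0.8]
width: 0.0941
```

```bash
cat > look.py <<'E'
import sys
from bench import cams,robot
import cv2,numpy as np
print(robot.get_obs()["tool_pos"])
a=cams.snapshot("side")["frame"];b=cams.snapshot("scene")["frame"]
A=cv2.resize(a[140:305,235:425],(437,380))[:,:400];B=cv2.resize(b[165:335,240:420],(400,378))
B=cv2.copyMakeBorder(B,0,2,0,0,cv2.BORDER_CONSTANT)
cv2.imwrite(sys.argv[1],np.hstack([A,B])[:,:,::-1])
E
python3 look.py pics/s3.png
```

```text
[0.46468383 0.09753071 0.02800701]
```

View pics/s3.png

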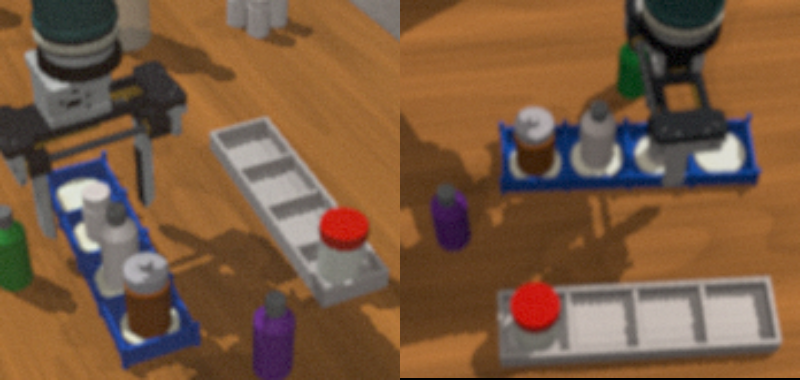

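Pot stands upright in the right-end bay, and the fingers straddle the vial. Gripping.

>>> step_arm:
  plan:
    - [[0, 0, 0, 0, 0], [0, 0, 0, 0, 0], [0, 0, 0, 0, 0], [0, 0, 0, 0, 0], [0, 0, 0, 0, 0], [0, 0, 0, 0, 0], [0, 0, 0, 0, 0], [0, 0, 0, 0, 0]]

```text
time: 9.35
tool_pos: [0.4645, 0.098, 0.0285]
ee_rot: [-3.142, 0.0, 1.571]
wrist_force: [0.1, -0.1, 0.6]
width: 0.0439
```

>>> step_arm:
  plan:
    - [[0, 0, 4, 0, 0], [0, 0, 14, 0, 0], [0, 0, 32, 0, 0], [0, 0, 54, 0, 0], [0, 0, 76, 0, 0], [0, 0, 98, 0, 0], [0, 0, 112, 0, 0], [0, 0, 115, 0, 0]]

```text
time: 10.02
tool_pos: [0.4666, 0.0982, 0.1479]
ee_rot: [3.134, -0.001, 1.571]
wrist_force: [-0.7, 0.6, 0.6]
width: 0.0289
```

Closing takes longer than I allowed for, so the grip closed during the lift. Checking.

```bash
python3 look.py pics/s4.png
```

```text
[0.46660111 0.0982053  0.14792906]
```

View pics/s4.png

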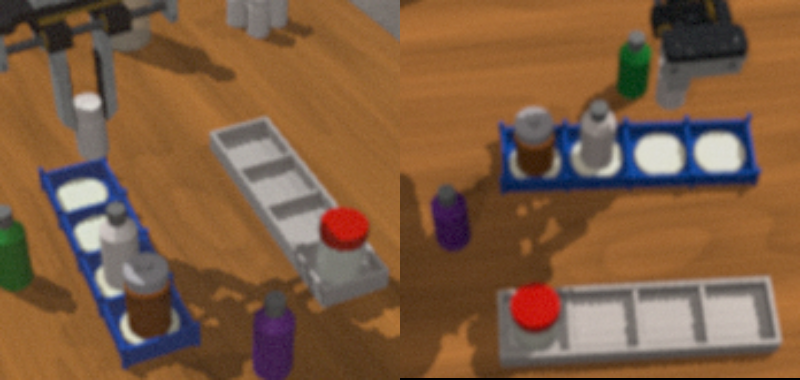

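```bash
python3 - <<'E'
from h import *
from bench import cams,robot
s=cams.snapshot("side");print(robot.get_obs()["tool_pos"])
for uv in((273.3,183.5),(275,206)):
  for z in np.arange(.09,.20,.01):
    print(round(z,3),onplane(s,uv,z)[0].round(4)) if abs(onplane(s,uv,z)[0][1]-.098)<.02 else 0
E
```

```text
[0.46436063 0.09799084 0.14341325]
0.16 [0.4732 0.1074 0.16  ]
0.17 [0.4686 0.094  0.17  ]
0.18 [0.4639 0.0806 0.18  ]
0.1 [0.4713 0.1075 0.1   ]
0.11 [0.4671 0.0954 0.11  ]
0.12 [0.463  0.0834 0.12  ]
```

The vial is upright, held by its cap. Triangulated top is at about 0.167, so its underside is at about 0.111, 52 mm below the grasp point. That is good enough to carry, and I'll lower it in small steps.

>>> step_arm:
  plan:
    - [[6, -3, 0, 0, 0], [22, -11, 0, 0, 0], [44, -21, 0, 0, 0], [70, -34, 0, 0, 0], [96, -46, 0, 0, 0], [122, -59, 0, 0, 0], [146, -70, 0, 0, 0], [166, -80, 0, 0, 0]]

```text
time: 10.83
tool_pos: [0.6314, 0.0167, 0.1409]
ee_rot: [-3.138, 0.0, 1.57]
wrist_force: [-0.6, 1.0, -0.5]
width: 0.0288
```

>>> step_arm:
  plan:
    - [[14, -7, 0, 0, 0], [21, -10, 0, 0, 0], [24, -11, 0, 0, 0], [24, -11, 0, 0, 0], [24, -11, 0, 0, 0]]

```text
time: 11.25
tool_pos: [0.6538, 0.0074, 0.1429]
ee_rot: [-3.14, -0.0, 1.571]
wrist_force: [0.2, 0.2, -0.4]
width: 0.0284
```

>>> step_arm:
  plan:
    - [[0, 0, -12, 0, 0], [0, 0, -34, 0, 0], [0, 0, -56, 0, 0], [0, 0, -76, 0, 0], [0, 0, -90, 0, 0], [0, 0, -98, 0, 0], [0, 0, -100, 0, 0], [0, 0, -100, 0, 0]]

```text
time: 11.92
tool_pos: [0.6538, 0.0074, 0.043]
ee_rot: [-3.141, -0.0, 1.571]
wrist_force: [-0.6, 0.2, -0.3]
width: 0.0285
```

```bash
python3 - <<'E'
from h import *
from bench import cams,robot
print(robot.get_obs()["tool_pos"],robot.get_obs()["wrist_force"])
a=cams.snapshot("side")["frame"][150:260,300:420]
cv2.imwrite("pics/s5.png",cv2.resize(a,None,fx=5,fy=5,interpolation=cv2.INTER_CUBIC)[:,:,::-1])
E
```

```text
[0.65382411 0.00736491 0.04298313] [-0.58019331  0.23932163 -0.34934285]
```

View pics/s5.png

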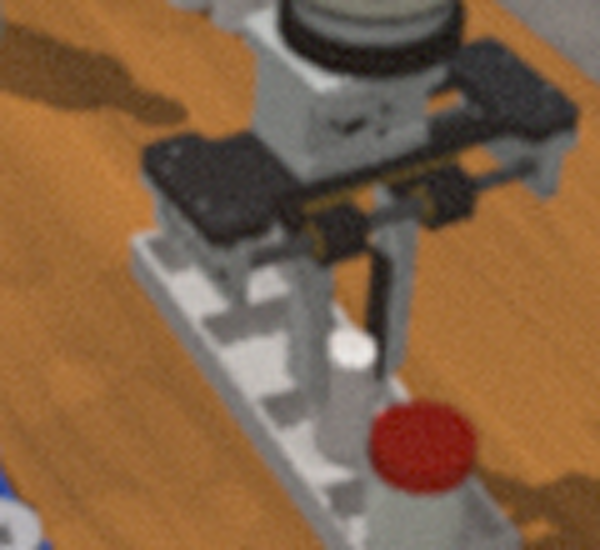

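Vial is in the second bay from the right, upright and just above the floor. Lowering by small steps and watching the force.

>>> step_arm:
  plan:
    - [[0, 0, -2, 0, 0], [0, 0, -4, 0, 0], [0, 0, -4, 0, 0], [0, 0, -4, 0, 0]]

```text
time: 12.3
tool_pos: [0.6549, 0.007, 0.0402]
ee_rot: [3.14, 0.0, 1.571]
wrist_force: [0.6, -0.2, 0.8]
width: 0.0288
```

>>> step_arm:
  plan:
    - [[0, 0, -1, 0, 0], [0, 0, -2, 0, 0], [0, 0, -2, 0, 0], [0, 0, -2, 0, 0]]

```text
time: 12.63
tool_pos: [0.6551, 0.0069, 0.0399]
ee_rot: [3.139, 0.0, 1.571]
wrist_force: [-1.6, -0.1, 7.1]
width: 0.0287
```

Contact at 7 N: it is on the floor. Ease up 1 mm, release and retreat.

>>> step_arm:
  plan:
    - [[0, 0, 1, 0, 0], [0, 0, 1, 0, 0], [0, 0, 1, 0, 40], [0, 0, 1, 0, 50], [0, 0, 1, 0, 60], [0, 0, 1, 0, 70], [0, 0, 1, 0, 80], [0, 0, 1, 0, 80]]

```text
time: 13.3
tool_pos: [0.6543, 0.007, 0.038]
ee_rot: [-3.141, -0.0, 1.571]
wrist_force: [0.3, -0.5, 0.0]
width: 0.0651
```

>>> step_arm:
  plan:
    - [[0, 0, 8, 0, 85], [0, 0, 26, 0, 85], [0, 0, 50, 0, 90], [0, 0, 74, 0, 95], [0, 0, 94, 0, 100], [0, 0, 104, 0, 100], [0, 0, 106, 0, 100], [0, 0, 106, 0, 100]]

```text
time: 13.97
tool_pos: [0.6548, 0.007, 0.1453]
ee_rot: [3.14, 0.0, 1.571]
wrist_force: [-0.6, -0.2, -0.2]
width: 0.0942
```

>>> step_arm:
  plan:
    - [[-8, 1, 0, 0, 100], [-26, 3, 0, 0, 100], [-50, 6, 0, 0, 100], [-78, 9, 0, 0, 100], [-106, 13, 0, 0, 100], [-134, 16, 0, 0, 100], [-158, 19, 0, 0, 100], [-178, 21, 0, 0, 100]]

```text
time: 14.63
tool_pos: [0.4729, 0.0284, 0.1421]
ee_rot: [-3.137, -0.0, 1.571]
wrist_force: [0.8, -0.1, 0.1]
width: 0.094
```

>>> step_arm:
  plan:
    - [[-11, 1, 0, 0, 100], [-16.5, 2, 0, 0, 100], [-16.5, 2, 0, 0, 100], [-16.5, 2, 0, 0, 100]]

```text
time: 14.97
tool_pos: [0.4603, 0.0299, 0.1442]
ee_rot: [3.141, 0.0, 1.571]
wrist_force: [0.3, -0.5, -0.3]
width: 0.0939
```

>>> step_arm:
  plan:
    - [[0, 0, -15, 0, 100], [0, 0, -40, 0, 100], [0, 0, -65, 0, 100], [0, 0, -88, 0, 100], [0, 0, -104, 0, 100], [0, 0, -111, 0, 100], [0, 0, -111, 0, 100], [0, 0, -111, 0, 100]]

```text
time: 15.63
tool_pos: [0.4608, 0.0299, 0.0337]
ee_rot: [3.142, 0.0, 1.571]
wrist_force: [-0.2, 0.3, 2.0]
width: 0.0941
```

>>> step_arm:
  plan:
    - [[0, 0, 0, 0, 0], [0, 0, 0, 0, 0], [0, 0, 0, 0, 0], [0, 0, 0, 0, 0], [0, 0, 0, 0, 0], [0, 0, 0, 0, 0], [0, 0, 0, 0, 0], [0, 0, 0, 0, 0]]

```text
time: 16.3
tool_pos: [0.46, 0.03, 0.0336]
ee_rot: [3.141, 0.0, 1.571]
wrist_force: [-0.4, 0.6, -0.6]
width: 0.0443
```

>>> step_arm:
  plan:
    - [[0, 0, 0, 0, 0], [0, 0, 0, 0, 0], [0, 0, 0, 0, 0], [0, 0, 0, 0, 0], [0, 0, 0, 0, 0], [0, 0, 0, 0, 0]]

```text
time: 16.8
tool_pos: [0.4599, 0.03, 0.0335]
ee_rot: [-3.141, 0.0, 1.571]
wrist_force: [-0.7, 0.2, 0.6]
width: 0.0359
```

Gripped at 36 mm, the bottle's diameter. Lift and carry.

>>> step_arm:
  plan:
    - [[0, 0, 4, 0, 0], [0, 0, 14, 0, 0], [0, 0, 32, 0, 0], [0, 0, 54, 0, 0], [0, 0, 76, 0, 0], [0, 0, 96, 0, 0], [0, 0, 108, 0, 0], [0, 0, 110, 0, 0]]

```text
time: 17.47
tool_pos: [0.4619, 0.0299, 0.1472]
ee_rot: [3.135, 0.0, 1.571]
wrist_force: [0.1, 0.1, -1.5]
width: 0.0354
```

>>> step_arm:
  plan:
    - [[6, 1, 0, 0, 0], [22, 5, 0, 0, 0], [46, 10, 0, 0, 0], [72, 15, 0, 0, 0], [98, 21, 0, 0, 0], [126, 27, 0, 0, 0], [152, 32, 0, 0, 0], [174, 37, 0, 0, 0]]

```text
time: 18.13
tool_pos: [0.6349, 0.0674, 0.1404]
ee_rot: [-3.138, 0.0, 1.571]
wrist_force: [0.0, 0.5, -1.0]
width: 0.0356
```

>>> step_arm:
  plan:
    - [[15, 3, 0, 0, 0], [22, 5, 0, 0, 0], [25, 5.5, 0, 0, 0], [25, 5.5, 0, 0, 0], [25, 5.5, 0, 0, 0]]

```text
time: 18.55
tool_pos: [0.6582, 0.0724, 0.1428]
ee_rot: [-3.14, 0.0, 1.571]
wrist_force: [0.1, 0.1, -0.7]
width: 0.0354
```

>>> step_arm:
  plan:
    - [[0, 0, -12, 0, 0], [0, 0, -34, 0, 0], [0, 0, -58, 0, 0], [0, 0, -80, 0, 0], [0, 0, -96, 0, 0], [0, 0, -106, 0, 0], [0, 0, -111, 0, 0], [0, 0, -111, 0, 0]]

```text
time: 19.22
tool_pos: [0.6582, 0.0724, 0.032]
ee_rot: [-3.14, 0.0, 1.571]
wrist_force: [-0.0, 0.1, -1.5]
width: 0.0357
```

>>> step_arm:
  plan:
    - [[0, 0, -1, 0, 0], [0, 0, -2, 0, 0], [0, 0, -2, 0, 0], [0, 0, -2, 0, 0]]

```text
time: 19.55
tool_pos: [0.6595, 0.0725, 0.0313]
ee_rot: [3.14, -0.0, 1.571]
wrist_force: [-0.2, 0.0, -0.8]
width: 0.0355
```

One more millimetre to make contact, then release.

>>> step_arm:
  plan:
    - [[0, 0, -1, 0, 0], [0, 0, -1, 0, 0], [0, 0, -1, 0, 0]]

```text
time: 19.8
tool_pos: [0.6596, 0.0725, 0.0305]
ee_rot: [3.14, -0.0, 1.571]
wrist_force: [-1.0, 0.3, 3.4]
width: 0.0357
```

>>> step_arm:
  plan:
    - [[0, 0, 0, 0, 45], [0, 0, 0, 0, 50], [0, 0, 0, 0, 60], [0, 0, 0, 0, 70], [0, 0, 0, 0, 80], [0, 0, 0, 0, 85], [0, 0, 0, 0, 85]]

```text
time: 20.38
tool_pos: [0.659, 0.0725, 0.0294]
ee_rot: [-3.141, 0.0, 1.571]
wrist_force: [-0.2, -0.3, -0.0]
width: 0.0769
```

>>> step_arm:
  plan:
    - [[0, 0, 8, 0, 85], [0, 0, 26, 0, 85], [0, 0, 50, 0, 90], [0, 0, 74, 0, 95], [0, 0, 96, 0, 100], [0, 0, 110, 0, 100], [0, 0, 114, 0, 100], [0, 0, 114, 0, 100]]

```text
time: 21.05
tool_pos: [0.66, 0.0725, 0.146]
ee_rot: [3.137, -0.0, 1.571]
wrist_force: [0.1, 0.1, 0.6]
width: 0.0938
```

```bash
python3 look.py pics/s6.png
```

```text
[0.66004409 0.07251825 0.14598867]
```

View pics/s6.png

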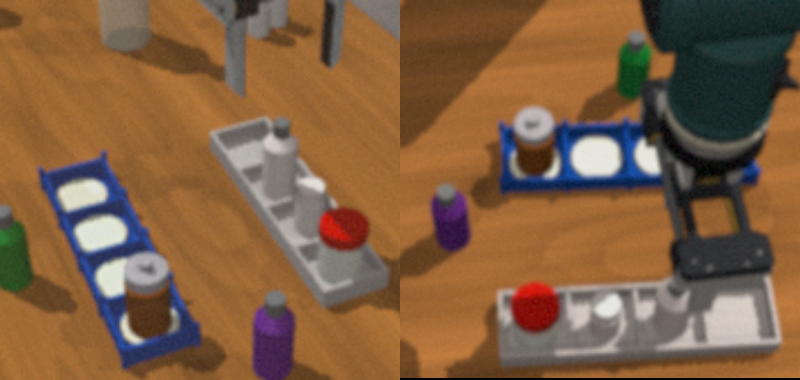

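Three stand upright in the metal rack: pot, vial, bottle from the right. Triangulate the jar knob: scene (300.3,218.5), side (298.9,252).

```bash
python3 - <<'E'
from h import *
from bench import cams
a=cams.snapshot("scene");b=cams.snapshot("side")
o1,d1=rays(a,(300.3,218.5));o2,d2=rays(b,(298.9,252))
A=np.c_[d1[0],-d2[0]];t=np.linalg.lstsq(A,o2-o1,rcond=None)[0]
p,q=o1+d1[0]*t[0],o2+d2[0]*t[1];print(p,q,onplane(a,(300.3,218.5),.085),onplane(b,(298.9,252),.085))
# jar pad ellipse via white pixels
E
```

```text
[ 0.45870389 -0.03570113  0.08991723] [ 0.46047346 -0.0379106   0.08851478] [[ 0.4552067  -0.03538084  0.085     ]] [[ 0.46183348 -0.03459036  0.085     ]]
```

>>> step_arm:
  plan:
    - [[-8, -4, 0, 0, 100], [-26, -14, 0, 0, 100], [-50, -27, 0, 0, 100], [-76, -42, 0, 0, 100], [-102, -56, 0, 0, 100], [-128, -70, 0, 0, 100], [-152, -83, 0, 0, 100], [-172, -94, 0, 0, 100]]

```text
time: 21.92
tool_pos: [0.4842, -0.0222, 0.1424]
ee_rot: [-3.139, 0.0, 1.57]
wrist_force: [0.1, -0.1, 0.3]
width: 0.094
```

>>> step_arm:
  plan:
    - [[-16, -9, 0, 0, 100], [-25, -14, 0, 0, 100], [-28, -15.5, 0, 0, 100], [-28, -15.5, 0, 0, 100], [-28, -15.5, 0, 0, 100]]

```text
time: 22.33
tool_pos: [0.4594, -0.0368, 0.1434]
ee_rot: [3.141, -0.0, 1.571]
wrist_force: [-0.2, 0.7, -0.4]
width: 0.0941
```

>>> step_arm:
  plan:
    - [[0, 0, -15, 0, 100], [0, 0, -40, 0, 100], [0, 0, -65, 0, 100], [0, 0, -88, 0, 100], [0, 0, -104, 0, 100], [0, 0, -112, 0, 100], [0, 0, -112, 0, 100], [0, 0, -112, 0, 100]]

```text
time: 23.0
tool_pos: [0.4596, -0.0368, 0.0316]
ee_rot: [-3.142, -0.0, 1.571]
wrist_force: [0.0, 0.0, -0.5]
width: 0.0939
```

>>> step_arm:
  plan:
    - [[0, 0, 0, 0, 0], [0, 0, 0, 0, 0], [0, 0, 0, 0, 0], [0, 0, 0, 0, 0], [0, 0, 0, 0, 0], [0, 0, 0, 0, 0], [0, 0, 0, 0, 0], [0, 0, 0, 0, 0]]

```text
time: 23.67
tool_pos: [0.4589, -0.037, 0.0315]
ee_rot: [-3.141, 0.0, 1.571]
wrist_force: [-0.7, 0.2, 1.0]
width: 0.0439
```

>>> step_arm:
  plan:
    - [[0, 0, 0, 0, 0], [0, 0, 0, 0, 0], [0, 0, 0, 0, 0], [0, 0, 0, 0, 0], [0, 0, 0, 0, 0]]

```text
time: 24.08
tool_pos: [0.4588, -0.037, 0.0315]
ee_rot: [-3.141, 0.0, 1.571]
wrist_force: [-0.9, -0.3, 1.1]
width: 0.041
```

Gripped at ~41 mm (jar 42). Lift and carry to the left end bay.

>>> step_arm:
  plan:
    - [[0, 0, 4, 0, 0], [0, 0, 14, 0, 0], [0, 0, 32, 0, 0], [0, 0, 54, 0, 0], [0, 0, 76, 0, 0], [0, 0, 96, 0, 0], [0, 0, 108, 0, 0], [0, 0, 112, 0, 0]]

```text
time: 24.75
tool_pos: [0.4607, -0.0373, 0.1467]
ee_rot: [3.136, 0.001, 1.571]
wrist_force: [-0.1, 0.6, -1.8]
width: 0.0413
```

>>> step_arm:
  plan:
    - [[5, 4, 0, 0, 0], [17, 15, 0, 0, 0], [36, 31, 0, 0, 0], [58, 50, 0, 0, 0], [80, 69, 0, 0, 0], [102, 88, 0, 0, 0], [124, 107, 0, 0, 0], [146, 126, 0, 0, 0]]

```text
time: 25.42
tool_pos: [0.6052, 0.0905, 0.1409]
ee_rot: [-3.138, 0.0, 1.571]
wrist_force: [-0.2, 0.2, -1.1]
width: 0.0416
```

>>> step_arm:
  plan:
    - [[20, 17, 0, 0, 0], [38, 32, 0, 0, 0], [50, 42, 0, 0, 0], [56.5, 48, 0, 0, 0], [58.5, 49.5, 0, 0, 0], [58.5, 49.5, 0, 0, 0], [58.5, 49.5, 0, 0, 0]]

```text
time: 26.0
tool_pos: [0.6628, 0.138, 0.1428]
ee_rot: [-3.14, 0.001, 1.57]
wrist_force: [0.5, 0.2, -0.8]
width: 0.0415
```

```bash
python3 look.py pics/s7.png
```

```text
[0.66282909 0.13800493 0.14275123]
```

View pics/s7.png

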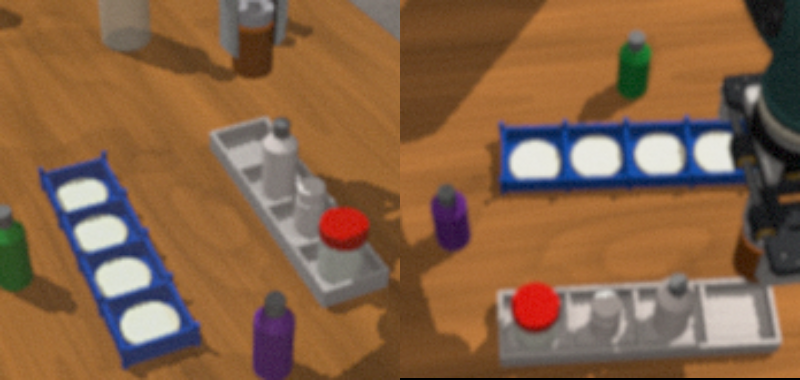

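The jar is held upright above the free left-end bay. Lowering.

>>> step_arm:
  plan:
    - [[0, 0, -12, 0, 0], [0, 0, -34, 0, 0], [0, 0, -58, 0, 0], [0, 0, -80, 0, 0], [0, 0, -98, 0, 0], [0, 0, -108, 0, 0], [0, 0, -112, 0, 0], [0, 0, -112, 0, 0]]

```text
time: 26.77
tool_pos: [0.6628, 0.1382, 0.0306]
ee_rot: [-3.14, 0.0, 1.57]
wrist_force: [0.2, 0.0, -0.0]
width: 0.0413
```

>>> step_arm:
  plan:
    - [[0, 0, -1, 0, 0], [0, 0, -2, 0, 0], [0, 0, -3, 0, 0], [0, 0, -3, 0, 0]]

```text
time: 27.1
tool_pos: [0.6641, 0.1386, 0.0294]
ee_rot: [3.14, -0.0, 1.571]
wrist_force: [-0.7, -0.6, -1.1]
width: 0.0418
```

>>> step_arm:
  plan:
    - [[0, 0, 0, 0, 45], [0, 0, 0, 0, 50], [0, 0, 0, 0, 60], [0, 0, 0, 0, 70], [0, 0, 0, 0, 80], [0, 0, 0, 0, 85], [0, 0, 0, 0, 85]]

```text
time: 27.68
tool_pos: [0.6635, 0.1385, 0.0285]
ee_rot: [3.141, 0.0, 1.571]
wrist_force: [-0.3, -0.1, -0.3]
width: 0.0769
```

>>> step_arm:
  plan:
    - [[0, 0, 8, 0, 85], [0, 0, 26, 0, 85], [0, 0, 50, 0, 90], [0, 0, 74, 0, 95], [0, 0, 98, 0, 100], [0, 0, 120, 0, 100], [0, 0, 135, 0, 100], [0, 0, 140, 0, 100]]

```text
time: 28.35
tool_pos: [0.6651, 0.1387, 0.1735]
ee_rot: [3.134, -0.001, 1.571]
wrist_force: [0.1, -0.1, 0.6]
width: 0.0938
```

>>> step_arm:
  plan:
    - [[-15, -8, 0, 0, 100], [-35, -18, 0, 0, 100], [-60, -32, 0, 0, 100], [-85, -45, 0, 0, 100], [-110, -60, 0, 0, 100], [-130, -75, 0, 0, 100], [-150, -80, 0, 0, 100], [-150, -80, 0, 0, 100]]

```text
time: 29.02
tool_pos: [0.5104, 0.0575, 0.1683]
ee_rot: [-3.139, 0.0, 1.569]
wrist_force: [-0.7, 0.7, 1.1]
width: 0.0941
```

```bash
python3 look.py pics/s8.png
```

```text
[0.51040005 0.05753784 0.16827609]
```

View pics/s8.png

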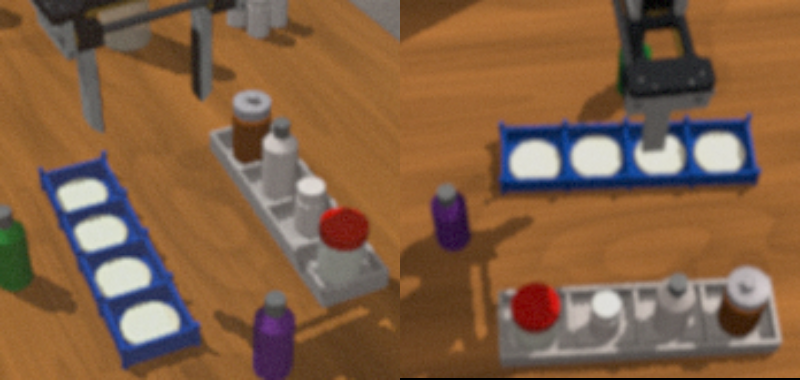

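All four stand upright, one per bay, in reverse order, and the decoys have not moved. Handing in.

```bash
python3 -c "
from bench import robot
print(robot.close_job())"
```

```text
the job is handed in; nothing more can be done
None
```

All four containers are in the metal rack in reverse order, and I handed the job in at about 29 s of the 106 s allowed. From the robot's right end to its left, the metal rack now holds pot, vial, bottle, jar; the blue rack held pot, vial, bottle, jar from left to right.

- **Last check:** the final side and scene crops, taken with the gripper clear, show each container upright in its own bay and the four pads still in the blue rack. The green and purple bottles stand where they were. The water bottle and burner are mostly outside those crops, so I did not check them separately; the arm never went near either one.
- **Vial grip:** the gripper closed during the lift, so I carried the vial by its cap, about 52 mm up instead of 40 mm. It stayed upright, and I lowered it until it touched the floor, at about 7 N.
- **Setting down:** the bottle also showed a clear contact force, 3.4 N. For the pot and jar I went by commanded height and saw no clear force, so either may have settled by about a millimetre on release.
- **Pose estimates:** the two cameras disagreed slightly on the metal rack's turn, -0.06 against -0.074 rad. That is a few mm at most, within the room in each bay.

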